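# Find and mark the slip angle on a tilting slip tester

### The arm

A 6-joint arm with a two-finger parallel gripper is mounted at the origin on the work surface; the furniture and walls round the work are solid. World frame = base frame: x ahead of the robot, y to its left, z up, the work surface at z = 0. Lengths are in m, angles in rad, forces in N, time in s.
With the tool pointing down it reaches from about 0.375 to 0.975 m from the base axis. Payload 3.8 kg.
Tool frame: the origin (TCP) lies midway between the tips of the shut fingers; the grasp point (between the pads) lies 19 mm behind it; x points along the fingers, z is the direction in which the jaws open and shut, and the axes are right-handed (so a half turn about x gives the same grasp; the last joint's range is limited). The gripper opens to 85 mm and grips with 20 to 120 N. Pads are 22 mm wide; open, the fingers measure 114 mm over their backs; the gripper's body (76 mm by 85 mm) begins 54 mm behind the grasp point. The pads swing forward as they close: fully open they stand 13 mm farther back than shut.
Start: joints at [1.294, 0.264, 1.604, -0, 1.274, -0.037], TCP at [0.16, 0.656, 0.231] pointing down, gripper open.
Joint ranges: [-2.63, 2.63], [-0.94, 2.18], [0.31, 2.57], [-1.31, 4.45], [0, 2.66], [-2.55, 2.55]. Speed limits (rad/s): [2.57, 2.57, 3.14, 3.14, 3.14, 3.14].

### API

Orientations are given as a unit quaternion [x, y, z, w].
In Python, from workcell import status, optics, workorder gives the robot as it stands. The module is installed in compiled form; this text tells all that it offers.
- The arm moves only by the tool step_arm, never from a script. Its arguments are lists of equal length, an entry for each row: "fingers": the opening in per cent of the stroke, from 0 (shut) to 100 (fully open); "dp": the shift along the world's x, y, z in m, a list of three; "rotation": the turn, a rotation vector about the world's x, y, z in degrees, a list of three. In form: {"fingers": [fingers, ...], "dp": [[tx, ty, tz], ...], "rotation": [[ax, ay, az], ...]}. A call has 1 to 10 rows; each row is the pose to reach, as a shift and turn from the pose commanded when the call began; what a row does not reach only later rows make up. A row lasts 1/10 s, in which the tool goes at most 50 mm and 8.59 degrees, less where a joint would pass 70% of its speed; a pose out of reach is approached as far as the arm can. A call with a gripper value outside its range is refused whole. The fingers move at their own pace and stop on an object; "newtons" is the grip in N (left out, the last holds). Time passes only in rows, so rows that repeat a pose let the fingers close. It gives the time, the measured TCP pose, the force and the opening at its end, in the units of the state.
- status.observe(): the state, without advancing time (a new reading comes with each control period).
- optics.get_image(name): name is "side" or "top"; returns the picture (480x640x3 uint8, blue, green, red); there is no depth.
- optics.get_calibration(name): a dict with "fx", "fy", "cx", "cy" (pixels), "extrinsics" (4x4, takes a point from camera to world coordinates). Camera axes: x right, y down, z forward; pixel columns grow to the right and rows downward; lengths in m; the calibration is good to about 2 mm. A picture is of the moment at which its call begins. get_calibration takes no time and is no camera call.
- workorder.finish_job(): hands the job in, once; it reports no verdict.
The state is a dict: "t": time; "q": joint angles; "dq": joint speeds; "tau": joint torques, N m; "ee_pos": TCP position; "tcp_rot": TCP orientation; "wrist_force": force on the tool from outside, world axes, zero at the start; "wrist_torque": the same for the moment, N m; "finger_gap": finger opening in m.
Only numpy, scipy, OpenCV 4.12 (cv2) and the standard library are available. Lean on these libraries where they do the work, as an engineer would, in place of code of your own. Each camera call takes 0.05 s, during which the arm holds its last target. There are 200 camera calls.

### The job

Two metal sleds rest on the ramp of the slip tester. Tilt the ramp slowly with its lever until the low flat sled slips and has slid down to the bottom stop, and stop there, before the tall sled slips as well. Then turn the pointer until it is in line with the ramp, so that it marks the slip angle, and leave ramp, sleds and pointer like that; do not touch either sled.

Things in the scene. Friction and masses are not known exactly. Their poses are not given: they have to be found in the camera images.
- tester: the slip tester: grey base plate 150 x 225 x 12 mm standing fixed on the table. Origin under the plate's centre; z up; y points along the flat ramp from its hinge end to its free end; x points away from the robot across the ramp. The hinge line of both ramp and pointer is parallel to x, at y = -80 mm, z = 35 mm. An aluminium graduated arc (radius 168 mm about the hinge, 0 to 52 degrees) stands on the far side at x = 80 mm.
- ramp (a joint): angle of the ramp in rad, 0 = lying flat (start), grows as the free end rises, up to 0.87. Stiff hinge: it stays where it is left; tilting takes about 8 to 13 N at the lever grip. Depending on the day's friction the flat sled slips somewhere between 0.25 and 0.43 rad, and the tall sled about 0.1 rad after it. Just past its slip angle a sled moves off only slowly and may take a second or more to reach the stop; jerks make the sleds slip early.
- ramp_hinge (a point): point on the hinge line in the middle of the ramp's width; its axes turn with the ramp: y up along the ramp, z normal to the ramp. The ramp is an aluminium board 110 mm wide, its free end 195 mm from the hinge, its face 4 mm above the hinge line, with two lanes (at x = -27 and +27 mm) between ribs 8 mm high and a dark stop bar across the bottom of both lanes whose upper face lies at y = 15 mm; a sled (60 mm long) resting against the stop has its centre at y = 45 mm.
- lever_grip (a point): centre of the black cross grip (18 mm diameter, 50 mm long, along the hinge line) on the ramp's tilting lever, on the side of the tester nearer the robot: a 10 mm upright rod whose grip stands 130 mm from the hinge line, straight above it while the ramp is flat. Pushing the grip towards the tester's -y tilts the ramp up. The rod carries the grip at its middle; the point's axes turn with the ramp.
- pointer (a joint): angle of the pointer in rad, measured like the ramp's angle: 0 = level, equal to ramp when the needle is in line with the ramp. Range 0 to 0.87, starts near 0. It stays where it is left; turning it takes about 1 to 2 N at its grip.
- pointer_grip (a point): centre of the black cross grip (16 mm diameter, 44 mm long, along the hinge line) on the pointer's crank, on the far side of the tester: a 9 mm wide upright arm at a right angle to the needle, the grip 145 mm from the hinge line. Pushing it towards the tester's -y raises the needle. The point's axes turn with the pointer, y along the needle.
- flat_sled_center (a point): middle of the low flat steel sled, a slab 44 x 60 x 18 mm, that lies loose in one of the two lanes (either one); this is the one that slips first. y along the ramp.
- tall_sled_center (a point): middle of the tall sled, a slab 44 x 60 x 16 mm with a turned knob on it, 52 mm tall in all, loose in the other lane; it grips better and must stay in the upper half of the ramp.
Not all that is in view belongs to the job. There is more than one size of the part that bears flat_sled_center; the job needs the larger.

How it is judged:
By the outcome, as a careful person would: the job done as asked, in the order asked, and still so for the second after the job is handed in, with the robot touching nothing.
It also fails if it takes over 61 s, if anything falls off the work surface, if the arm or the gripper's body presses on something with over 40 N, if the wrist force passes 120 N, or if a joint passes its speed limit or range.

## Working session

There is one attempt and no reset: what is moved stays moved. The work goes in short steps, Python scripts to look and compute and a tool call to move; the robot and the scene stay as the last step left them, time stands still between calls to the robot, and variables do not carry over. Pictures are saved under pics/ and viewed, about 8 in all and at most 12, crops included, and the job is handed in when it is done.

Besides the shell and the picture viewer there is one more tool, called as a command line: name --argument value ..., lists and objects as JSON in quotes. step_arm: Moves the arm, as the interface text tells. Its arguments: {"type":"object","properties":{"fingers":{"type":"array"},"dp":{"type":"array"},"rotation":{"type":"array"},"newtons":{"type":"number"}},"required":["fingers","dp","rotation"]}

```bash
mkdir -p pics; cat > h.py <<'E'
import numpy as np,cv2
from workcell import status,optics,workorder
def snap(n,f):
    im=optics.get_image(n).copy(); cv2.imwrite('pics/'+f,im); return im
def proj(n,p):
    c=optics.get_calibration(n);E=np.linalg.inv(np.array(c['extrinsics']))
    q=E[:3,:3]@np.array(p,float)+E[:3,3]; return np.array([c['fx']*q[0]/q[2]+c['cx'],c['fy']*q[1]/q[2]+c['cy']])
def ray(n,u,v):
    c=optics.get_calibration(n);E=np.array(c['extrinsics'])
    d=E[:3,:3]@np.array([(u-c['cx'])/c['fx'],(v-c['cy'])/c['fy'],1]); return E[:3,3],d/np.linalg.norm(d)
def onz(n,u,v,z):
    o,d=ray(n,u,v); return o+d*(z-o[2])/d[2]
def tri(a,b):
    (o,d),(p,e)=a,b
    s=np.linalg.lstsq(np.c_[d,-e],p-o,rcond=None)[0]
    A,B=o+d*s[0],p+e*s[1]; return (A+B)/2,np.linalg.norm(A-B)
E
python3 - <<'E'
from h import *
for n in('top','side'):
    snap(n,n+'0.png');print(n,np.round(optics.get_calibration(n)['extrinsics'],3).tolist(),optics.get_calibration(n)['fx'])
print(status.observe())
E
```

```text
top [[0.006, -0.995, 0.101, 0.431], [-1.0, -0.007, -0.01, -0.182], [0.01, -0.101, -0.995, 0.979], [0.0, 0.0, 0.0, 1.0]] 579.7587521658818
side [[-0.99, -0.045, 0.13, 0.394], [-0.135, 0.485, -0.864, 0.587], [-0.024, -0.873, -0.487, 0.572], [0.0, 0.0, 0.0, 1.0]] 598.2220546699825
{'t': 0.1, 'q': array([ 1.29413268e+00,  2.64650404e-01,  1.60528346e+00,  3.95276294e-06,
        1.27370338e+00, -3.68481544e-02]), 'dq': array([-3.13721491e-04, -2.89528568e-03, -3.69018434e-03, -2.03976081e-05,
        1.99033597e-03,  4.15423939e-04]), 'tau': array([-2.83990653e-05, -5.16708183e+01, -3.68590379e+01,  5.50420381e-06,
        6.33041142e-03, -1.62926500e-05]), 'ee_pos': array([0.1601081 , 0.65503332, 0.23008015]), 'tcp_rot': array([-0.43702298,  0.55680557,  0.43617498,  0.55563465]), 'wrist_force': array([-0.16366503, -0.44523112, -0.12127297]), 'wrist_torque': array([ 0.03450561, -0.08564898, -0.02541166]), 'finger_gap': 0.08573473923888418}
```

View pics/top0.png

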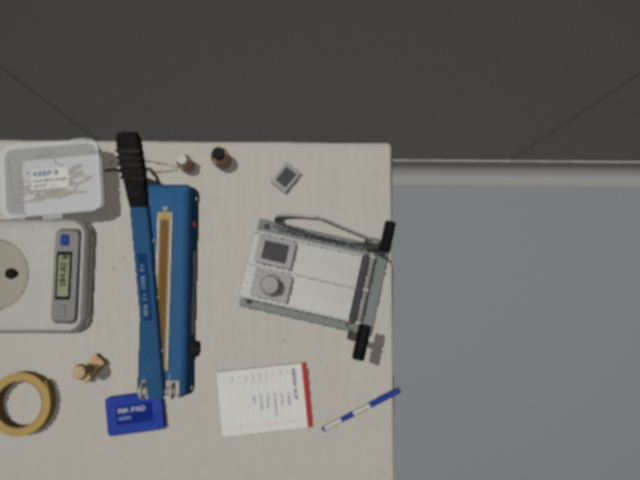

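View pics/side0.png

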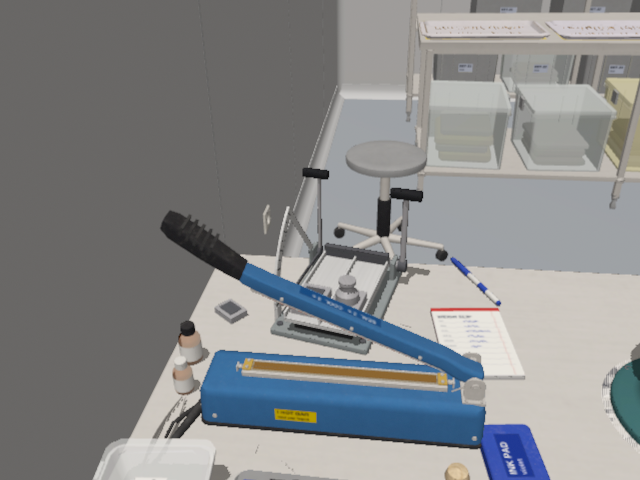

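The top view shows the tester with its hinge on the right. The lever grip is at about (361,342) top and (406,194) side; the pointer grip is at (387,236) top and (316,173) side. There are two candidates for the flat sled: the slab in the far lane at (275,250) top, and a smaller one lying on the table at (286,178). The larger one on the ramp fits. The tall sled is at (270,286).

```bash
python3 - <<'E'
from h import *
T=cv2.imread('pics/top0.png');S=cv2.imread('pics/side0.png')
def blob(im,x0,y0,x1,y1,th=45):
    m=(im[y0:y1,x0:x1].max(2)<th).astype(np.uint8)
    n,l,st,c=cv2.connectedComponentsWithStats(m);k=1+np.argmax(st[1:,4])
    pts=np.argwhere(l==k)[:,::-1].astype(np.float32); r=cv2.minAreaRect(pts)
    return np.array(r[0])+[x0,y0],r,st[k]
for nm,bt,bs in(('lever',(345,318,378,365),(385,182,428,205)),('pointer',(376,215,400,256),(298,163,333,184))):
    a=blob(T,*bt);b=blob(S,*bs);print(nm,a[0],a[1][1:],b[0],b[1][1:])
    p,g=tri(ray('top',*a[0]),ray('side',*b[0]));print(np.round(p,4),round(g,4))
# base plate corners z=.012 from top
for uv in[(262,221),(387,246),(370,332),(241,304)]:print(uv,np.round(onz('top',*uv,.012),3))
c=cv2.resize(T[160:380,220:420],None,fx=3,fy=3,interpolation=2)
d=cv2.resize(S[150:360,200:430],None,fx=2.6,fy=2.6,interpolation=2)
cv2.imwrite('pics/c1.png',c[:600]);cv2.imwrite('pics/c2.png',d)
E
```

```text
lever [360.52808857 341.54494667] ((11.767646789550781, 33.80388259887695), 12.994616508483887) [406.21000099 194.03000069] ((32.1026496887207, 10.465181350708008), 8.130102157592773)
[ 0.3693 -0.2558  0.1651] 0.0009
pointer [386.69179726 237.68214798] ((11.496105194091797, 32.4044303894043), 20.323137283325195) [315.44000053 172.92000008] ((25.73868751525879, 8.7681245803833), 8.130102157592773)
[ 0.5139 -0.2911  0.1797] 0.001
(262, 221) [ 0.557 -0.104  0.012]
(387, 246) [ 0.517 -0.314  0.012]
(370, 332) [ 0.374 -0.285  0.012]
(241, 304) [ 0.419 -0.072  0.012]
```

View pics/c1.png

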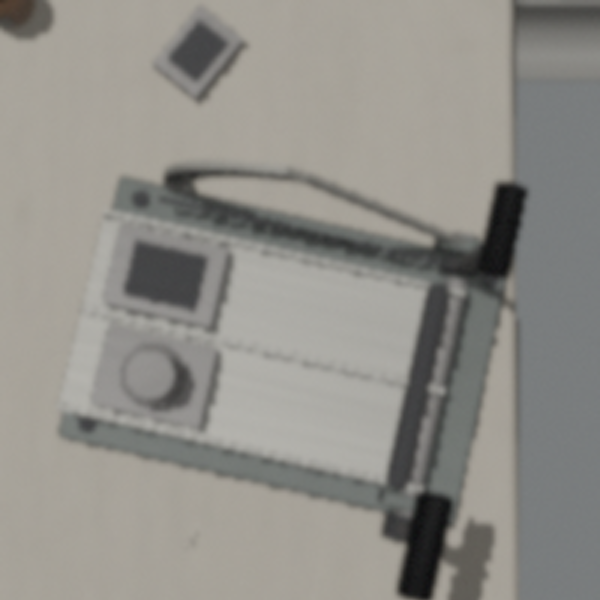

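View pics/c2.png

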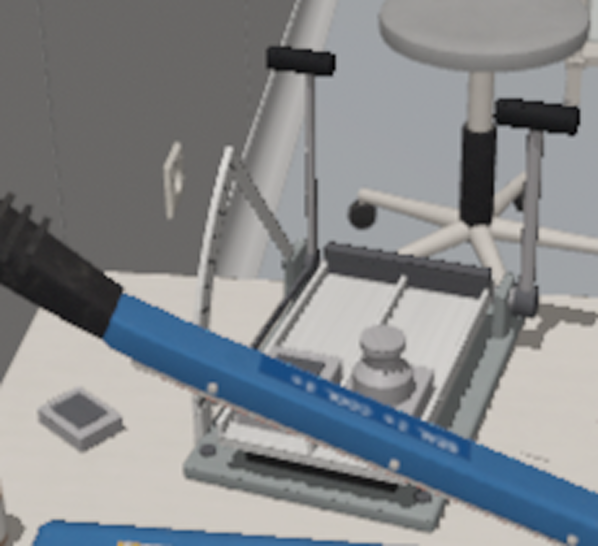

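```bash
python3 - <<'E'
from h import *
from scipy.spatial.transform import Rotation as R
M=R.from_quat(status.observe()['tcp_rot']).as_matrix();print(M.round(3))
for y in(-11,-12,-13):
    a=np.deg2rad(y);ya=np.array([-np.sin(a),np.cos(a)])
    d=[np.degrees(np.arctan2(s*ya[1],s*ya[0])-np.arctan2(M[1,2],M[0,2])) for s in(1,-1)];print(y,d)
print(tri(ray('top',130,145),ray('side',185,228)))
# flat-ramp edges: free edge and hinge-side geometry check, z=.039+
for uv in[(255.5,232),(240.7,296),(268,282.5)]:print(uv,onz('top',*uv,.039).round(4))
E
```

```text
[[-0.001 -0.971  0.238]
 [-0.002  0.238  0.971]
 [-1.     0.    -0.002]]
-11 [np.float64(2.740477552285711), np.float64(-177.2595224477143)]
-12 [np.float64(1.7404775522857097), np.float64(-178.25952244771432)]
-13 [np.float64(0.7404775522857082), np.float64(-179.25952244771432)]
(array([0.61699417, 0.04297295, 0.25915812]), np.float64(0.00751847415127256))
(255.5, 232) [ 0.5357 -0.0962  0.039 ]
(240.7, 296) [ 0.4318 -0.0741  0.039 ]
(268, 282.5) [ 0.4538 -0.1177  0.039 ]
```

step_arm --fingers '[100, 100, 100, 100, 100, 100, 100, 100, 100, 100]' --dp '[[0.02, -0.02, 0.04], [0.06, -0.05, 0.07], [0.1, -0.08, 0.1], [0.14, -0.11, 0.12], [0.18, -0.15, 0.12], [0.22, -0.19, 0.12], [0.25, -0.23, 0.12], [0.27, -0.275, 0.12], [0.28, -0.32, 0.12], [0.29, -0.365, 0.12]]' --rotation '[[0, 0, 0], [0, 0, 0], [0, 0, 0], [0, 0, 0], [0, 0, 0], [0, 0, 0.5], [0, 0, 1], [0, 0, 1.7], [0, 0, 1.7], [0, 0, 1.7]]'

```text
t: 1.1
ee_pos: [0.4455, 0.3092, 0.3505]
tcp_rot: [-0.445, 0.55, 0.445, 0.549]
wrist_force: [-0.0, 0.1, -0.2]
finger_gap: 0.0856
```

step_arm --fingers '[100, 100, 100, 100, 100, 100, 100, 100, 100, 100]' --dp '[[0, -0.045, 0], [0, -0.09, 0], [0, -0.135, 0], [0, -0.18, 0], [-0.01, -0.225, 0], [-0.02, -0.27, 0], [-0.03, -0.315, 0], [-0.04, -0.36, 0], [-0.05, -0.405, 0], [-0.06, -0.45, 0]]' --rotation '[[0, 0, 0], [0, 0, 0], [0, 0, 0], [0, 0, 0], [0, 0, 0], [0, 0, 0], [0, 0, 0], [0, 0, 0], [0, 0, 0], [0, 0, 0]]'

```text
t: 2.1
ee_pos: [0.3837, -0.1402, 0.351]
tcp_rot: [-0.445, 0.55, 0.445, 0.55]
wrist_force: [0.6, -0.5, 0.9]
finger_gap: 0.0857
```

step_arm --fingers '[100, 100, 100, 100, 100]' --dp '[[-0.01, -0.04, -0.03], [-0.02, -0.08, -0.07], [-0.021, -0.096, -0.11], [-0.021, -0.096, -0.11], [-0.021, -0.096, -0.11]]' --rotation '[[0, 0, 0], [0, 0, 0], [0, 0, 0], [0, 0, 0], [0, 0, 0]]'

```text
t: 2.6
ee_pos: [0.3629, -0.2342, 0.2403]
tcp_rot: [-0.443, 0.55, 0.446, 0.55]
wrist_force: [1.0, -0.7, 0.1]
finger_gap: 0.0853
```

```bash
python3 - <<'E'
from h import *
t=snap('top','t1.png');s=snap('side','s1.png')
print(status.observe()['ee_pos'])
cv2.imwrite('pics/v1.png',np.hstack([cv2.resize(t[200:400,260:440],None,fx=2,fy=2),cv2.resize(s[90:290,300:500],None,fx=2,fy=2)]))
E
```

```text
[ 0.36493558 -0.23469428  0.24321752]
```

View pics/v1.png

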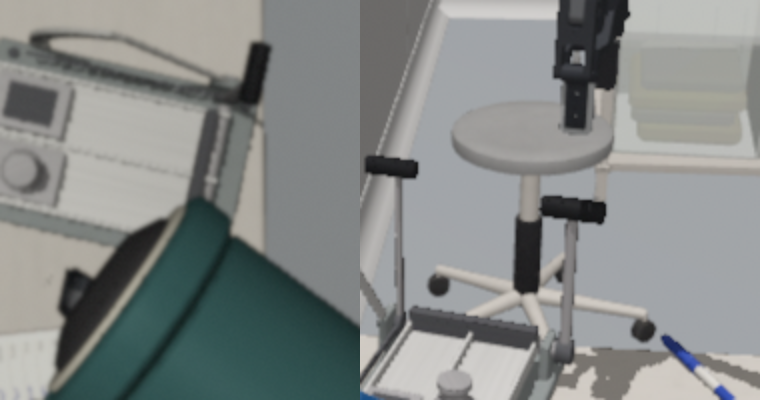

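The view shows the open fingers above the lever grip, about 20 mm short along y, and the sleds unmoved. I will correct that and go down.

step_arm --fingers '[100, 100, 100, 100, 100, 100, 100, 100]' --dp '[[0.005, -0.021, 0], [0.005, -0.021, 0], [0.005, -0.021, -0.03], [0.005, -0.021, -0.06], [0.005, -0.021, -0.085], [0.005, -0.021, -0.096], [0.005, -0.021, -0.096], [0.005, -0.021, -0.096]]' --rotation '[[0, 0, 0], [0, 0, 0], [0, 0, 0], [0, 0, 0], [0, 0, 0], [0, 0, 0], [0, 0, 0], [0, 0, 0]]'

```text
t: 3.5
ee_pos: [0.3699, -0.256, 0.1469]
tcp_rot: [-0.446, 0.549, 0.444, 0.55]
wrist_force: [0.5, 0.2, 0.3]
finger_gap: 0.0855
```

step_arm --fingers '[60, 40, 32, 28, 28, 28]' --dp '[[0, 0, 0], [0, 0, 0], [0, 0, 0], [0, 0, 0], [0, 0, 0], [0, 0, 0]]' --rotation '[[0, 0, 0], [0, 0, 0], [0, 0, 0], [0, 0, 0], [0, 0, 0], [0, 0, 0]]' --newtons 20

```text
t: 4.1
ee_pos: [0.3688, -0.2558, 0.1453]
tcp_rot: [-0.445, 0.55, 0.445, 0.55]
wrist_force: [-0.6, -0.7, -0.2]
finger_gap: 0.0238
```

step_arm --fingers '[15, 10, 10, 10]' --dp '[[0, 0, 0], [0, 0, 0], [0, 0, 0], [0, 0, 0]]' --rotation '[[0, 0, 0], [0, 0, 0], [0, 0, 0], [0, 0, 0]]' --newtons 25

```text
t: 4.5
ee_pos: [0.3688, -0.2557, 0.1453]
tcp_rot: [-0.445, 0.55, 0.445, 0.55]
wrist_force: [-0.8, 0.5, 1.3]
finger_gap: 0.0171
```

step_arm --fingers '[10, 10, 10, 10, 10, 10, 10, 10, 10, 10]' --dp '[[-0.0002, -0.0011, 0], [-0.0005, -0.0022, 0], [-0.0007, -0.0033, 0], [-0.0009, -0.0043, -0.0001], [-0.0012, -0.0054, -0.0001], [-0.0014, -0.0065, -0.0002], [-0.0016, -0.0076, -0.0003], [-0.0018, -0.0087, -0.0004], [-0.0021, -0.0098, -0.0005], [-0.0023, -0.0108, -0.0006]]' --rotation '[[0.56, -0.12, 0], [1.12, -0.24, 0], [1.68, -0.36, 0], [2.24, -0.48, 0], [2.8, -0.6, 0], [3.36, -0.72, 0], [3.92, -0.84, 0], [4.48, -0.96, 0], [5.04, -1.08, 0], [5.6, -1.2, 0]]'

```text
t: 5.5
ee_pos: [0.3668, -0.2644, 0.1449]
tcp_rot: [-0.421, 0.52, 0.468, 0.578]
wrist_force: [0.7, 8.4, 5.1]
finger_gap: 0.0172
```

```bash
cat >> h.py <<'E'
# sled markers: dark inset of flat sled / image difference helper
H0=np.array([.369,-.256,.035]); X=np.array([.978,-.208,0]);Y=np.array([.208,.978,0])
HM=H0+.0825*X
def ramppt(th,x,y,z):
    return HM+X*x+Y*(y*np.cos(th)-z*np.sin(th))+np.array([0,0,1])*(y*np.sin(th)+z*np.cos(th))
E
python3 - <<'E'
from h import *
t=snap('top','t2.png');s=snap('side','s2.png')
o=status.observe();print(o['t'],o['ee_pos'],o['wrist_force'],o['finger_gap'])
th=.1
for n,im in(('top',t),('side',s)):
    for p in[(55,195,4),(-55,195,4),(55,15,4),(-55,15,4)]:
        q=proj(n,ramppt(th,*(np.array(p)/1000)));cv2.circle(im,(int(q[0]),int(q[1])),1,(0,0,255),-1)
cv2.imwrite('pics/v2.png',np.hstack([cv2.resize(t[200:400,230:410],None,fx=2,fy=2),cv2.resize(s[140:340,250:450],None,fx=2,fy=2)]))
E
```

```text
5.6 [ 0.36670038 -0.26474112  0.1448753 ] [0.59157242 7.81860805 5.1447882 ] 0.017175700727591482
```

View pics/v2.png

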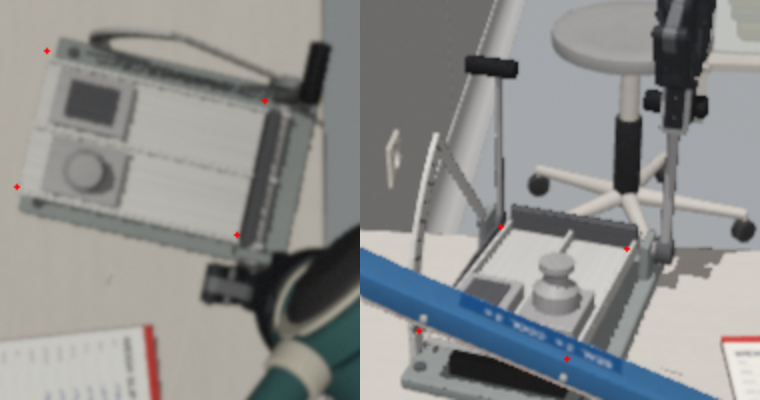

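The lever is gripped and the ramp is lifting, at about 0.1 rad, with both sleds still at the upper end.

step_arm --fingers '[10, 10, 10, 10, 10, 10, 10, 10, 10, 10]' --dp '[[-0.0002, -0.0011, -0.0001], [-0.0005, -0.0022, -0.0003], [-0.0007, -0.0033, -0.0004], [-0.0009, -0.0043, -0.0005], [-0.0012, -0.0054, -0.0007], [-0.0014, -0.0065, -0.0009], [-0.0016, -0.0076, -0.0011], [-0.0018, -0.0087, -0.0013], [-0.0021, -0.0097, -0.0015], [-0.0023, -0.0107, -0.0017]]' --rotation '[[0.56, -0.12, 0], [1.12, -0.24, 0], [1.68, -0.36, 0], [2.24, -0.48, 0], [2.8, -0.6, 0], [3.36, -0.72, 0], [3.92, -0.84, 0], [4.48, -0.96, 0], [5.04, -1.08, 0], [5.6, -1.2, 0]]'

```text
t: 6.6
ee_pos: [0.3644, -0.2752, 0.1435]
tcp_rot: [-0.397, 0.491, 0.488, 0.603]
wrist_force: [0.0, 8.2, 7.0]
finger_gap: 0.0169
```

```bash
cat >> h.py <<'E'
from scipy.spatial.transform import Rotation as R
HM=H0+.0755*X
def onramp(n,u,v,th,z):
    o,d=ray(n,u,v);N=-Y*np.sin(th)+np.array([0,0,np.cos(th)])
    p=o+d*(z-(o-HM)@N)/(d@N)-HM; return p@X,p@(Y*np.cos(th)+np.array([0,0,np.sin(th)]))
def look(f):
    t=snap('top',f);o=status.observe()
    M=R.from_quat(o['tcp_rot']).as_matrix();a=-M[:,0];th=np.arctan2(-a@Y,a[2])
    hp=o['ee_pos']-.019*M[:,0]-H0; th2=np.arctan2(-hp@Y,hp[2])
    print('t',round(o['t'],2),'tool',round(th,3),'grip pos',round(th2,3),'r',round(np.linalg.norm([hp@Y,hp[2]]),4),'F',o['wrist_force'].round(1))
    m=np.zeros(t.shape[:2],np.uint8);poly=np.array([proj('top',ramppt(th2,x,y,.02)) for x,y in((.005,.022),(.005,.19),(.05,.19),(.05,.022))],np.int32)
    cv2.fillPoly(m,[poly],1);m&=(t.max(2)<95).astype(np.uint8)
    n,l,st,c=cv2.connectedComponentsWithStats(m)
    for k in range(1,n):
        if st[k,4]>60:print('dark',c[k].round(1),st[k,4],np.round(onramp('top',*c[k],th2,.022),4))
    m=np.zeros(t.shape[:2],np.uint8);poly=np.array([proj('top',ramppt(th2,x,y,.056)) for x,y in((-.05,.03),(-.05,.19),(-.005,.19),(-.005,.03))],np.int32)
    g=cv2.cvtColor(t,cv2.COLOR_BGR2GRAY)
    T=cv2.cvtColor(cv2.imread('pics/t2.png'),cv2.COLOR_BGR2GRAY)[274:300,258:284]
    r=cv2.matchTemplate(g[180:360,200:360],T,cv2.TM_CCOEFF_NORMED);_,v,_,q=cv2.minMaxLoc(r)
    k=np.array(q)+[213,193];print('knob',k,round(v,2),np.round(onramp('top',*k,th2,.05),4))
    return t,th2
E
python3 -c "
from h import *
look('t3.png')"
```

```text
t 6.65 tool 0.205 grip pos 0.186 r 0.1292 F [0.3 7.8 6.2]
dark [277.7 250.9] 453 [0.029  0.1524]
knob [275 288] 0.94 [-0.0278  0.1475]
```

step_arm --fingers '[10, 10, 10, 10, 10, 10, 10, 10, 10, 10]' --dp '[[-0.0001, -0.0005, -0.0001], [-0.0002, -0.0011, -0.0002], [-0.0003, -0.0016, -0.0003], [-0.0004, -0.0021, -0.0004], [-0.0006, -0.0027, -0.0006], [-0.0007, -0.0032, -0.0007], [-0.0008, -0.0037, -0.0008], [-0.0009, -0.0042, -0.0009], [-0.001, -0.0048, -0.0011], [-0.0011, -0.0053, -0.0012]]' --rotation '[[0.28, -0.06, 0], [0.56, -0.12, 0], [0.84, -0.18, 0], [1.12, -0.24, 0], [1.4, -0.3, 0], [1.68, -0.36, 0], [1.96, -0.42, 0], [2.24, -0.48, 0], [2.52, -0.54, 0], [2.8, -0.6, 0]]'

```text
t: 7.65
ee_pos: [0.3632, -0.2805, 0.1423]
tcp_rot: [-0.385, 0.475, 0.498, 0.615]
wrist_force: [-0.2, 7.3, 6.2]
finger_gap: 0.0171
```

```bash
python3 -c "
from h import *
look('t4.png')"
```

```text
t 7.7 tool 0.255 grip pos 0.235 r 0.1292 F [-0.5  6.9  7.3]
dark [279.2 250.9] 463 [0.0289 0.1523]
knob [278 289] 0.89 [-0.0283  0.1463]
```

step_arm --fingers '[10, 10, 10, 10, 10, 10, 10, 10, 10, 10]' --dp '[[0, -0.0002, -0.0001], [-0.0001, -0.0004, -0.0001], [-0.0001, -0.0006, -0.0002], [-0.0002, -0.0008, -0.0002], [-0.0002, -0.001, -0.0003], [-0.0003, -0.0013, -0.0003], [-0.0003, -0.0015, -0.0004], [-0.0004, -0.0017, -0.0005], [-0.0004, -0.0019, -0.0005], [-0.0005, -0.0021, -0.0006]]' --rotation '[[0.11, -0.02, 0], [0.22, -0.05, 0], [0.34, -0.07, 0], [0.45, -0.1, 0], [0.56, -0.12, 0], [0.67, -0.14, 0], [0.78, -0.17, 0], [0.9, -0.19, 0], [1.01, -0.22, 0], [1.12, -0.24, 0]]'

```text
t: 8.7
ee_pos: [0.3627, -0.2826, 0.1418]
tcp_rot: [-0.38, 0.469, 0.502, 0.62]
wrist_force: [0.5, 7.9, 7.2]
finger_gap: 0.0169
```

```bash
python3 -c "
from h import *
look('t5.png')"
```

```text
t 8.75 tool 0.275 grip pos 0.255 r 0.1292 F [-0.4  7.2  7.4]
dark [279.8 250.9] 467 [0.029  0.1523]
knob [280 289] 0.87 [-0.0276  0.1449]
```

step_arm --fingers '[10, 10, 10, 10, 10, 10, 10, 10, 10, 10]' --dp '[[0, -0.0002, -0.0001], [-0.0001, -0.0004, -0.0001], [-0.0001, -0.0006, -0.0002], [-0.0002, -0.0008, -0.0002], [-0.0002, -0.001, -0.0003], [-0.0003, -0.0013, -0.0003], [-0.0003, -0.0015, -0.0004], [-0.0004, -0.0017, -0.0005], [-0.0004, -0.0019, -0.0005], [-0.0005, -0.0021, -0.0006]]' --rotation '[[0.11, -0.02, 0], [0.22, -0.05, 0], [0.34, -0.07, 0], [0.45, -0.1, 0], [0.56, -0.12, 0], [0.67, -0.14, 0], [0.78, -0.17, 0], [0.9, -0.19, 0], [1.01, -0.22, 0], [1.12, -0.24, 0]]'

```text
t: 9.75
ee_pos: [0.3622, -0.2847, 0.1412]
tcp_rot: [-0.375, 0.463, 0.506, 0.624]
wrist_force: [-0.4, 7.2, 6.2]
finger_gap: 0.0171
```

```bash
python3 -c "
from h import *
look('t6.png')"
```

```text
t 9.8 tool 0.295 grip pos 0.275 r 0.1292 F [0.3 7.4 7.4]
dark [280.5 251. ] 477 [0.0289 0.1524]
knob [281 290] 0.88 [-0.0288  0.1448]
```

step_arm --fingers '[10, 10, 10, 10, 10, 10, 10, 10, 10, 10]' --dp '[[0, -0.0002, -0.0001], [-0.0001, -0.0004, -0.0001], [-0.0001, -0.0006, -0.0002], [-0.0002, -0.0008, -0.0003], [-0.0002, -0.001, -0.0003], [-0.0003, -0.0013, -0.0004], [-0.0003, -0.0015, -0.0005], [-0.0004, -0.0017, -0.0005], [-0.0004, -0.0019, -0.0006], [-0.0005, -0.0021, -0.0007]]' --rotation '[[0.11, -0.02, 0], [0.22, -0.05, 0], [0.34, -0.07, 0], [0.45, -0.1, 0], [0.56, -0.12, 0], [0.67, -0.14, 0], [0.78, -0.17, 0], [0.9, -0.19, 0], [1.01, -0.22, 0], [1.12, -0.24, 0]]'

```text
t: 10.8
ee_pos: [0.3617, -0.2868, 0.1406]
tcp_rot: [-0.37, 0.457, 0.509, 0.629]
wrist_force: [0.4, 7.9, 7.4]
finger_gap: 0.0169
```

```bash
python3 -c "
from h import *
look('t7.png')"
```

```text
t 10.85 tool 0.315 grip pos 0.295 r 0.1292 F [0.2 8.2 6.5]
dark [281.2 251. ] 475 [0.029  0.1524]
knob [282 290] 0.88 [-0.0285  0.145 ]
```

step_arm --fingers '[10, 10, 10, 10, 10, 10, 10, 10, 10, 10]' --dp '[[0, -0.0002, -0.0001], [-0.0001, -0.0004, -0.0001], [-0.0001, -0.0006, -0.0002], [-0.0002, -0.0008, -0.0003], [-0.0002, -0.001, -0.0003], [-0.0003, -0.0013, -0.0004], [-0.0003, -0.0015, -0.0005], [-0.0004, -0.0017, -0.0005], [-0.0004, -0.0019, -0.0006], [-0.0005, -0.0021, -0.0007]]' --rotation '[[0.11, -0.02, 0], [0.22, -0.05, 0], [0.34, -0.07, 0], [0.45, -0.1, 0], [0.56, -0.12, 0], [0.67, -0.14, 0], [0.78, -0.17, 0], [0.9, -0.19, 0], [1.01, -0.22, 0], [1.12, -0.24, 0]]'

```text
t: 11.85
ee_pos: [0.3612, -0.2889, 0.1399]
tcp_rot: [-0.364, 0.45, 0.513, 0.633]
wrist_force: [0.1, 7.7, 7.4]
finger_gap: 0.0168
```

```bash
python3 -c "
from h import *
look('t8.png')"
```

```text
t 11.9 tool 0.335 grip pos 0.316 r 0.1292 F [-0.2  7.1  7.4]
dark [283.4 251.3] 482 [0.0291 0.1502]
knob [283 290] 0.85 [-0.0282  0.1454]
```

The flat sled has started to creep, by about 2 mm. I will hold and look.

step_arm --fingers '[10, 10, 10, 10, 10, 10]' --dp '[[0, 0, 0], [0, 0, 0], [0, 0, 0], [0, 0, 0], [0, 0, 0], [0, 0, 0]]' --rotation '[[0, 0, 0], [0, 0, 0], [0, 0, 0], [0, 0, 0], [0, 0, 0], [0, 0, 0]]'

```text
t: 12.5
ee_pos: [0.3612, -0.289, 0.1399]
tcp_rot: [-0.364, 0.45, 0.513, 0.633]
wrist_force: [-0.3, 7.9, 6.4]
finger_gap: 0.0171
```

```bash
python3 -c "
from h import *
look('t9.png')"
```

```text
t 12.55 tool 0.335 grip pos 0.316 r 0.1292 F [0.2 6.6 7. ]
dark [307.9 256.6] 463 [0.0299 0.1105]
knob [283 290] 0.84 [-0.0282  0.1454]
```

step_arm --fingers '[10, 10, 10, 10, 10, 10, 10, 10]' --dp '[[0, 0, 0], [0, 0, 0], [0, 0, 0], [0, 0, 0], [0, 0, 0], [0, 0, 0], [0, 0, 0], [0, 0, 0]]' --rotation '[[0, 0, 0], [0, 0, 0], [0, 0, 0], [0, 0, 0], [0, 0, 0], [0, 0, 0], [0, 0, 0], [0, 0, 0]]'

```text
t: 13.35
ee_pos: [0.3612, -0.2891, 0.1398]
tcp_rot: [-0.365, 0.451, 0.513, 0.633]
wrist_force: [0.6, 6.5, 6.3]
finger_gap: 0.0172
```

```bash
python3 -c "
from h import *
look('t10.png')"
```

```text
t 13.4 tool 0.334 grip pos 0.317 r 0.1292 F [-0.1  6.8  7.2]
dark [346.9 266.9] 431 [0.0287 0.0442]
knob [283 290] 0.84 [-0.0282  0.1455]
```

The flat sled is at the stop (y = 44 mm) and the tall sled is still at 145 mm. I will release the lever and withdraw along the tool axis.

step_arm --fingers '[22, 25, 30, 40, 60, 80, 80, 80]' --dp '[[0, 0, 0], [0, 0, 0], [0, 0, 0], [0, 0, 0], [0, 0, 0], [0, 0, 0], [0, 0, 0], [0, 0, 0]]' --rotation '[[0, 0, 0], [0, 0, 0], [0, 0, 0], [0, 0, 0], [0, 0, 0], [0, 0, 0], [0, 0, 0], [0, 0, 0]]'

```text
t: 14.2
ee_pos: [0.3611, -0.291, 0.1391]
tcp_rot: [-0.366, 0.452, 0.512, 0.633]
wrist_force: [-0.5, 0.4, 0.8]
finger_gap: 0.0682
```

step_arm --fingers '[80, 80, 80, 80, 80, 80, 80, 80, 80]' --dp '[[-0.001, -0.006, 0.018], [-0.003, -0.013, 0.038], [-0.005, -0.023, 0.066], [-0.007, -0.033, 0.094], [-0.008, -0.039, 0.113], [0.03, -0.035, 0.125], [0.07, -0.03, 0.125], [0.11, -0.02, 0.125], [0.13, -0.01, 0.125]]' --rotation '[[0, 0, 0], [0, 0, 0], [0, 0, 0], [0, 0, 0], [0, 0, 0], [-4.7, 1, 0], [-9.4, 2, 0], [-14.1, 3, 0], [-18.8, 4, 0]]'

```text
t: 15.1
ee_pos: [0.4939, -0.3008, 0.265]
tcp_rot: [-0.448, 0.551, 0.442, 0.548]
wrist_force: [0.9, 0.2, -0.1]
finger_gap: 0.0684
```

```bash
python3 - <<'E'
from h import *
t=snap('top','t11.png');s=snap('side','s11.png');o=status.observe()
print(o['t'],o['ee_pos'],R.from_quat(o['tcp_rot']).as_matrix().round(3).tolist())
cv2.imwrite('pics/v3.png',np.hstack([cv2.resize(t[200:400,230:410],None,fx=2,fy=2),cv2.resize(s[140:340,250:450],None,fx=2,fy=2)]))
E
```

```text
15.2 [ 0.49419543 -0.29759619  0.26450589] [[0.001, -0.979, 0.203], [-0.006, 0.203, 0.979], [-1.0, -0.002, -0.006]]
```

View pics/v3.png

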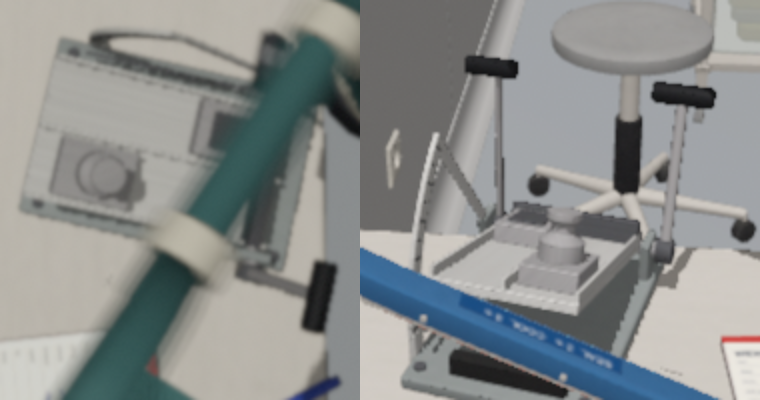

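The view shows the flat sled at the stop bar, the tall sled at the upper end, the lever free, and the pointer grip at its start position, side (495,67) in the zoomed picture. Next I go down on the pointer grip.

step_arm --fingers '[80, 80, 80, 80, 80, 80, 80, 80]' --dp '[[0.01, 0.004, -0.02], [0.02, 0.007, -0.04], [0.02, 0.007, -0.06], [0.02, 0.007, -0.08], [0.02, 0.007, -0.095], [0.02, 0.007, -0.103], [0.02, 0.007, -0.103], [0.02, 0.007, -0.103]]' --rotation '[[0, 0, 0], [0, 0, 0], [0, 0, 0], [0, 0, 0], [0, 0, 0], [0, 0, 0], [0, 0, 0], [0, 0, 0]]'

```text
t: 16.0
ee_pos: [0.5113, -0.2944, 0.1618]
tcp_rot: [-0.446, 0.551, 0.443, 0.548]
wrist_force: [0.3, -0.2, -0.5]
finger_gap: 0.0685
```

```bash
python3 - <<'E'
from h import *
s=snap('side','s12.png');o=status.observe();print(o['t'],o['ee_pos'])
S=s[180:196+10,385:440];m=(s[176:204,385:445].max(2)<45).astype(np.uint8)
n,l,st,c=cv2.connectedComponentsWithStats(m);k=1+np.argmax(st[1:,4]);print('lever side',c[k]+[385,176],st[k])
t=cv2.imread('pics/t11.png');m=(t[325:375,376:405].max(2)<45).astype(np.uint8)
n,l,st,d=cv2.connectedComponentsWithStats(m);j=1+np.argmax(st[1:,4]);print('lever top',d[j]+[376,325],st[j])
p,g=tri(ray('top',*(d[j]+[376,325])),ray('side',*(c[k]+[385,176])));r=p-H0;print(p,g,'ramp',np.arctan2(-r@Y,r[2]))
cv2.imwrite('pics/v4.png',cv2.resize(s[120:320,250:450],None,fx=2.9,fy=2.9))
E
```

```text
16.05 [ 0.51165161 -0.29454809  0.16231402]
lever side [411.52159468 187.08637874] [ 11   5  32  13 301]
lever top [389.24012158 348.00607903] [  6   7  16  33 329]
[ 0.36023234 -0.29656648  0.15809559] 0.0006678648891051827 ramp 0.3251524981667512
```

View pics/v4.png

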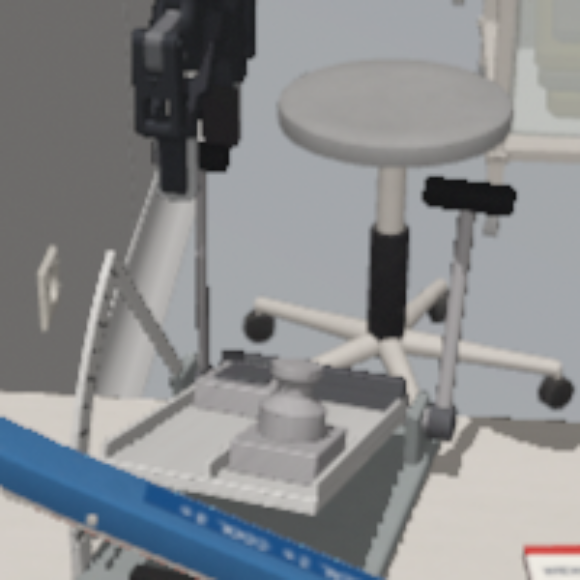

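step_arm --fingers '[50, 30, 15, 8, 8, 8]' --dp '[[0, 0, 0], [0, 0, 0], [0, 0, 0], [0, 0, 0], [0, 0, 0], [0, 0, 0]]' --rotation '[[0, 0, 0], [0, 0, 0], [0, 0, 0], [0, 0, 0], [0, 0, 0], [0, 0, 0]]' --newtons 20

```text
t: 16.65
ee_pos: [0.5114, -0.2938, 0.1617]
tcp_rot: [-0.446, 0.551, 0.443, 0.548]
wrist_force: [-0.7, 2.1, 1.8]
finger_gap: 0.0152
```

step_arm --fingers '[8, 8, 8, 8, 8, 8, 8, 8, 8, 8]' --dp '[[-0.0005, -0.003, -0.0003], [-0.001, -0.006, -0.0008], [-0.0015, -0.009, -0.0014], [-0.002, -0.012, -0.002], [-0.0025, -0.0145, -0.0027], [-0.003, -0.0175, -0.0035], [-0.0035, -0.0205, -0.0044], [-0.004, -0.0235, -0.0054], [-0.0042, -0.0265, -0.0064], [-0.0042, -0.0265, -0.0064]]' --rotation '[[1.8, -0.38, 0], [3.6, -0.76, 0], [5.4, -1.15, 0], [7.2, -1.53, 0], [9, -1.91, 0], [10.8, -2.3, 0], [12.6, -2.68, 0], [14.4, -3.06, 0], [16.2, -3.44, 0], [16.2, -3.44, 0]]'

```text
t: 17.65
ee_pos: [0.5052, -0.3228, 0.1562]
tcp_rot: [-0.377, 0.468, 0.503, 0.621]
wrist_force: [-8.3, -2.4, 9.4]
finger_gap: 0.0152
```

```bash
python3 - <<'E'
from h import *
s=snap('side','s13.png');t=snap('top','t13.png');o=status.observe();M=R.from_quat(o['tcp_rot']).as_matrix()
p=o['ee_pos']-.019*M[:,0];r=p-H0;print(o['t'],p,'ptr',np.arctan2(-r@Y,r[2]),'r',np.hypot(r@Y,r[2]),o['wrist_force'])
cv2.imwrite('pics/v5.png',np.hstack([cv2.resize(s[190:320,255:380],None,fx=3.2,fy=3.2,interpolation=2),cv2.resize(t[190:320,240:365],None,fx=3.2,fy=3.2,interpolation=2)]))
E
```

```text
17.75 [ 0.50414278 -0.32781144  0.17451061] ptr 0.29322287165997274 r 0.14573079154107832 [-8.599922   -2.95616298 10.33100812]
```

View pics/v5.png

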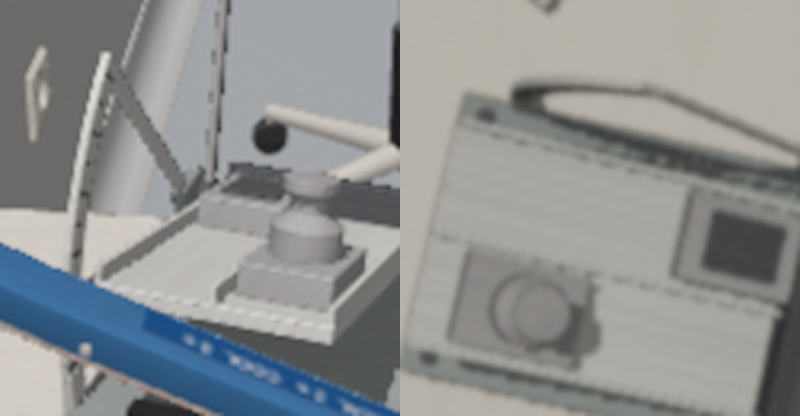

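```bash
python3 - <<'E'
from h import *
a=cv2.imread('pics/s12.png');b=cv2.imread('pics/s13.png')
ta=cv2.imread('pics/t0.png') if 0 else cv2.imread('pics/t8.png');tb=cv2.imread('pics/t13.png')
def f(x,z):return cv2.resize(x,(400,300),interpolation=2)
w=lambda im:im[210:300,255:375]
v=lambda im:im[205:280,245:345]
D=lambda x,y:np.clip(cv2.absdiff(x,y).astype(int)*4,0,255).astype(np.uint8)
cv2.imwrite('pics/v6.png',np.vstack([np.hstack([f(D(w(a),w(b)),0),f(w(b),0)]),np.hstack([f(D(v(ta),v(tb)),0),f(np.clip(v(tb).astype(int)*2,0,255).astype(np.uint8),0)])]))
# yaw from edges of flat scene: LSD lines in top0
g=cv2.cvtColor(cv2.imread('pics/top0.png'),cv2.COLOR_BGR2GRAY)[205:345,230:400]
L=cv2.createLineSegmentDetector().detect(g)[0][:,0]+[230,205,230,205]
for l in L:
    n=np.hypot(l[2]-l[0],l[3]-l[1])
    if n>35:
        p=onz('top',l[0],l[1],.039);q=onz('top',l[2],l[3],.039);d=q-p
        print(l.round(1),round(n),'deg',round(np.degrees(np.arctan2(d[1],d[0]))%90-90,2))
E
```

```text
[378.3 307.3 366.5 343.4] 38 deg -18.55
[347.7 320.5 362.6 253. ] 69 deg -12.51
[240.5 296.2 345.8 319.7] 108 deg -12.12
[320.7 220.2 279.4 218.7] 41 deg -1.73
[285.6 224.5 361.9 243. ] 79 deg -13.24
[275.6 215.  316.9 215.5] 41 deg -0.29
[386.8 263.4 377.8 306.8] 44 deg -12.01
[361.9 238.  320.1 220.7] 45 deg -22.25
[390.8 343.1 390.4 265.6] 78 deg -0.1
[317.8 215.2 363.8 234.5] 50 deg -22.43
[344.5 330.2 291.9 318.1] 54 deg -12.44
[363.7 252.4 308.1 240.1] 57 deg -12.17
[291.  317.9 250.8 308.6] 41 deg -12.63
```

View pics/v6.png

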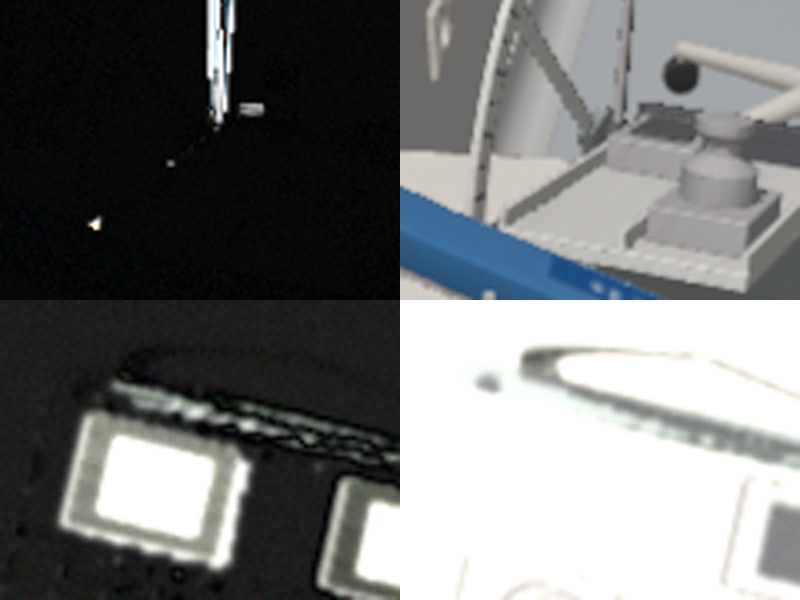

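The diff shows the needle only peeking out at the far ramp edge, so I will go by the grip geometry. The edge fits give a yaw of about -12.25° and a ramp angle of about 0.32. The pointer is at about 0.29, so I will trim it.

step_arm --fingers '[8, 8, 8, 8, 8, 8]' --dp '[[-0.0008, -0.001, 0.0005], [-0.0015, -0.002, 0.0005], [-0.002, -0.003, 0.0005], [-0.0028, -0.0042, 0.0005], [-0.0028, -0.0042, 0.0005], [-0.0028, -0.0042, 0.0005]]' --rotation '[[0.5, -0.1, 0], [1, -0.2, 0], [1.5, -0.3, 0], [1.85, -0.39, 0], [1.85, -0.39, 0], [1.85, -0.39, 0]]'

```text
t: 18.35
ee_pos: [0.5044, -0.3254, 0.1555]
tcp_rot: [-0.37, 0.456, 0.509, 0.629]
wrist_force: [-0.3, -3.1, 4.0]
finger_gap: 0.0153
```

```bash
cat >>h.py <<'E'
a=np.deg2rad(-12.25);X=np.array([np.cos(a),np.sin(a),0]);Y=np.array([-np.sin(a),np.cos(a),0])
def ptr():
    o=status.observe();M=R.from_quat(o['tcp_rot']).as_matrix()
    p=o['ee_pos']-.019*M[:,0];r=p-H0;print(o['t'],p.round(4),'ptr',np.arctan2(-r@Y,r[2]).round(4),'r',np.hypot(r@Y,r[2]).round(4),o['wrist_force'].round(1),'tool',np.arctan2((M[:,0]@Y),-M[2,0]).round(3))
E
python3 - <<'E'
from h import *
ptr()
r=np.array([0.36023234,-0.29656648,0.15809559])-H0;print('ramp',np.arctan2(-r@Y,r[2]))
E
```

```text
18.35 [ 0.5031 -0.3312  0.1736] ptr 0.3142 r 0.1457 [-0.3 -3.1  4. ] tool 0.315
ramp 0.3251921869676912
```

step_arm --fingers '[8, 8, 8, 8]' --dp '[[-0.0002, -0.0006, 0.0005], [-0.0003, -0.0012, 0.0008], [-0.0003, -0.0012, 0.0008], [-0.0003, -0.0012, 0.0008]]' --rotation '[[0.25, -0.05, 0], [0.5, -0.1, 0], [0.5, -0.1, 0], [0.5, -0.1, 0]]'

```text
t: 18.75
ee_pos: [0.5042, -0.3256, 0.1556]
tcp_rot: [-0.367, 0.453, 0.511, 0.632]
wrist_force: [3.8, -0.8, -0.2]
finger_gap: 0.0154
```

```bash
python3 -c "
from h import *
ptr()"
```

```text
18.75 [ 0.5029 -0.3316  0.1736] ptr 0.3167 r 0.1459 [ 3.8 -0.8 -0.2] tool 0.326
```

step_arm --fingers '[18, 22, 26, 32, 45, 60, 75, 75]' --dp '[[0, 0, 0], [0, 0, 0], [0, 0, 0], [0, 0, 0], [0, 0, 0], [0, 0, 0], [0, 0, 0], [0, 0, 0]]' --rotation '[[0, 0, 0], [0, 0, 0], [0, 0, 0], [0, 0, 0], [0, 0, 0], [0, 0, 0], [0, 0, 0], [0, 0, 0]]'

```text
t: 19.55
ee_pos: [0.5037, -0.3258, 0.1561]
tcp_rot: [-0.367, 0.453, 0.511, 0.631]
wrist_force: [0.1, -0.3, -0.4]
finger_gap: 0.064
```

step_arm --fingers '[75, 75, 75, 75, 75, 75, 75]' --dp '[[-0.001, -0.006, 0.018], [-0.003, -0.013, 0.038], [-0.005, -0.023, 0.066], [-0.007, -0.033, 0.094], [-0.009, -0.042, 0.122], [-0.011, -0.052, 0.15], [-0.011, -0.052, 0.15]]' --rotation '[[0, 0, 0], [0, 0, 0], [0, 0, 0], [0, 0, 0], [0, 0, 0], [0, 0, 0], [0, 0, 0]]'

```text
t: 20.25
ee_pos: [0.4941, -0.3804, 0.3113]
tcp_rot: [-0.37, 0.453, 0.508, 0.632]
wrist_force: [0.8, -0.2, 0.4]
finger_gap: 0.0642
```

step_arm --fingers '[75, 75, 75, 75, 75, 75, 75, 75, 75, 75]' --dp '[[-0.01, 0.03, 0.03], [-0.02, 0.07, 0.03], [-0.03, 0.11, 0.03], [-0.04, 0.15, 0.03], [-0.05, 0.19, 0.03], [-0.05, 0.23, 0.03], [-0.05, 0.27, 0.03], [-0.05, 0.31, 0.03], [-0.05, 0.35, 0.03], [-0.05, 0.39, 0.03]]' --rotation '[[0, 0, 0], [0, 0, 0], [0, 0, 0], [0, 0, 0], [0, 0, 0], [0, 0, 0], [0, 0, 0], [0, 0, 0], [0, 0, 0], [0, 0, 0]]'

```text
t: 21.25
ee_pos: [0.4419, 0.014, 0.335]
tcp_rot: [-0.366, 0.454, 0.511, 0.631]
wrist_force: [0.5, -0.2, 0.8]
finger_gap: 0.0642
```

```bash
python3 - <<'E'
from h import *
print(status.observe()['t'])
S=snap('side','s14.png');T=snap('top','t14.png')
def blob(im,x0,y0,x1,y1,th=45):
    m=(im[y0:y1,x0:x1].max(2)<th).astype(np.uint8)
    n,l,st,c=cv2.connectedComponentsWithStats(m);k=1+np.argmax(st[1:,4]);print(st[k])
    r=cv2.minAreaRect(np.argwhere(l==k)[:,::-1].astype(np.float32));return np.array(r[0])+[x0,y0]
for nm,bt,bs in(('lever',(372,325,408,375),(388,174,445,206)),('ptr',(390,210,430,275),(295,150,345,185))):
    p,g=tri(ray('top',*blob(T,*bt)),ray('side',*blob(S,*bs)));r=p-H0
    print(nm,p.round(4),g.round(4),'ang',np.arctan2(-r@Y,r[2]).round(4),'r',np.hypot(r@Y,r[2]).round(4))
cv2.imwrite('pics/v7.png',np.hstack([cv2.resize(T[200:370,240:440],None,fx=2,fy=2),cv2.resize(S[140:310,250:450],None,fx=2,fy=2)]))
E
```

```text
21.25
[  9   7  17  34 352]
[  8   7  32  13 269]
lever [ 0.3601 -0.2955  0.1585] 0.0002 ang 0.3166 r 0.13
[ 20  19  13  29 248]
[ 17  12  25  11 155]
ptr [ 0.5059 -0.3324  0.1727] 0.0009 ang 0.32 r 0.1451
```

View pics/v7.png

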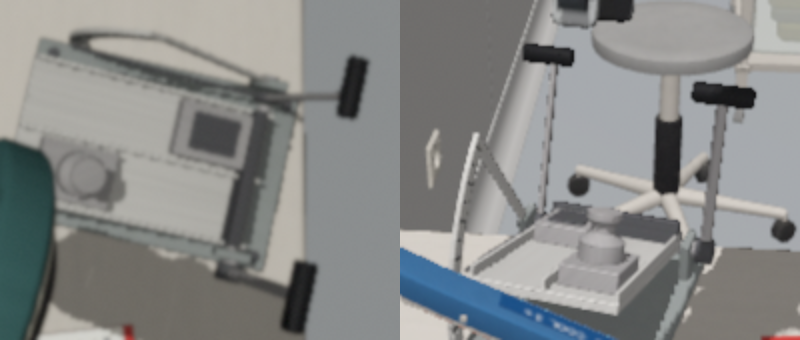

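The last picture shows the flat sled against the stop, the tall sled at the upper end, and both grips clear of the gripper. The measured angles are 0.317 for the ramp and 0.320 for the pointer.

```bash
python3 -c "
from h import *
print(status.observe()['wrist_force']);print(workorder.finish_job())"
```

```text
[-1.10255877 -0.67279923  0.98124758]
the job is handed in; nothing more can be done
None
```

The job is done and handed in at about t = 21 s. I tilted the ramp slowly with its lever until the flat sled (the larger one, in the far lane) slipped, at about 0.316 rad. I held the ramp there while the sled slid down to the stop, then turned the pointer in line with it and backed the arm clear.

**Sleds:** the flat sled's centre measured 44 mm up the ramp, against a nominal 45 mm at the stop. The tall sled stayed in the upper half, at about 145 mm. The last picture shows both still there, and neither was touched.

**Angles:** after release, triangulating both grips gave a ramp angle of 0.317 rad and a pointer angle of 0.320 rad.

**Disagreements and limits:**
- An earlier camera reading of the ramp gave 0.325 rad instead of 0.317, so the angles are good to about 0.01 rad.
- I could not check the needle directly against the ramp, because it is mostly hidden behind the ramp's far rib. The alignment rests on the grip geometry.
- The highest wrist force I read was about 14 N, while turning the pointer.

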